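Fit the printing block over its pin and press a print

ROBOT

A 6-joint arm with a two-finger parallel gripper is mounted at the origin on the work surface. World frame = base frame: x ahead of the robot, y to its left, z up, the work surface at z = 0. Lengths are in mm, angles in degrees, forces in N, time in s.
With the tool pointing down it reaches from about 275 to 725 mm from the base axis. Payload 15.9 kg.
Tool frame: the origin (TCP) lies at the very end of the fingers, on their centre line; the grasp point (between the pads) lies 19 mm behind it; z points along the fingers, y is the line along which they close (so a half turn about z gives the same grasp; the last joint's range is limited). The gripper opens to 85 mm and grips with 20 to 120 N. Pads are 22 mm wide; open, the fingers measure 114 mm over their backs; the gripper's body (76 mm by 85 mm) begins 54 mm behind the grasp point. The pads swing forward as they close: fully open they stand 13 mm farther back than shut.
Start: joints at [67.953, 12.198, -1.971, 75.831, 0, 90], TCP at [187.68, 463.424, 231.306] pointing down, gripper open.
Joint ranges: [-170.91, 170.91], [-42.67, 98.43], [-65.05, 77.54], [-120.47, 116.71], [-90, 82.35], [-180, 180]. Speed limits (degrees/s): [108.29, 108.29, 136.94, 147.25, 180, 180].

INTERFACE

Orientations are given as a 3x3 rotation matrix whose columns are the frame's x, y, z axes.
In Python, from plant import env gives the robot as it stands.
- The arm moves only by the tool move_arm, never from a script. Its argument "series" is a list of rows, each an object with "grip": the closure, from -1 (fully open) to 1 (shut); "delta_pos": the shift along the tool's x, y, z scaled (see below), a list of three; "rotation": the turn, a rotation vector about the tool's x, y, z scaled (see below), a list of three. In form: [{"grip": grip, "delta_pos": [dx, dy, dz], "rotation": [wx, wy, wz]}, ...]. A call has 1 to 20 rows; each row is the pose to reach, as a shift and turn from the pose commanded when the call began, along the tool's axes at that moment; what a row does not reach only later rows make up. The controller multiplies each number of a shift by 80 cm and each number of a turn by pi/2 rad. A row lasts 1/12 s, in which the tool goes at most 41.7 mm and 7.16 degrees, less where a joint would pass 70% of its speed; a pose out of reach is approached as far as the arm can. A call with a number of a shift or a turn outside -1 to 1 is refused whole. A call with a gripper value outside its range is refused whole. The fingers move at their own pace and stop on an object; the grip force is fixed at half the most. Time passes only in rows, so rows that repeat a pose let the fingers close. It gives the time, the measured TCP pose, the force, the opening and the grip force at its end, in the units of the state.
- env.observe(): the state, without advancing time (a new reading comes with each control period).
- env.get_image(name): name is "scene" or "side" or "wrist"; returns a dict with "frame" (480x640x3 uint8, blue, green, red), "range_z" (480x640 float32, mm along the optical axis (not along the pixel's ray), 0 where there is no reading), "K" (3x3 intrinsics, pixels), "distortion" ([k1, k2, p1, p2, k3] as OpenCV has them; the pictures are not rectified), "R" (3x3) and "t" (3): a world point X has camera coordinates R X + t; the wrist camera has in their place "T_tool_cam" (4x4, takes a point from camera to tool coordinates, whose origin is the TCP and whose axes are the flange's). Camera axes: x right, y down, z forward; pixel columns grow to the right and rows downward; lengths in mm; the calibration is good to about 2 mm. A picture is of the moment at which its call begins: read the wrist's pose just before it.
- env.close_job(): hands the job in; it is judged then, once.
The state is a dict: "time_s": time; "qpos": joint angles; "qd": joint speeds; "joint_efforts": joint torques, N m; "eef_pos": TCP position; "ee_rot": TCP orientation; "ft_force": force on the tool from outside, world axes, zero at the start; "torque": the same for the moment, N m; "width": finger opening in mm; "gripper_force": force on a finger pad.
Only numpy, scipy, OpenCV 4.12 (cv2) and the standard library are available. Lean on these libraries where they do the work, as an engineer would, in place of code of your own. Each camera call takes 0.05 s, during which the arm holds its last target. There are 200 camera calls.

TASK

Tip the printing jig's dust lid up by its lug, far edge still resting on the jig, then lift it off, lay it flat, lug up, in the middle of the cork mat and let go. Take the printing block by its handle, touch it down a little off-centre on top of the jig's locating pin, and slide it until its hidden hole drops over the pin, square to the bed. Press it fully down against the springs and finish while still holding it pressed; leave everything else where it is.

Things in the scene. Friction and masses are not known exactly. Their poses are not given: they have to be found in the camera images.
- jig: Printing jig, fixed to the table: plywood board 150 (x) x 120 (y) x 20 mm, on it a plinth 114 x 84 mm up to 30 mm above the table, above that the sprung bed. A steel locating pin stands up through the bed's middle. At the start the dust lid hides bed and pin. Origin: centre of the board's underside on the table; z up, x along the long side. The lid's lug is at the -x side.
- pin_tip (a point): Centre of the top of the locating pin (upright steel pin, 12 mm diameter, slightly rounded edge). The top is 54 mm above the table and 10 mm above the unpressed bed. Axes as the jig.
- bed (a joint): How far the sprung bed (aluminium plate 110 x 80 mm with a sheet of paper, top 44 mm above the table when unpressed) is pressed down, m: 0 unpressed, 0.005 fully down on its stop. The block's weight alone does not move it; pushing it all the way takes about 10 N more from the robot.
- lid: Loose grey plastic dust lid, 0.13 to 0.19 kg: an upside-down tray 126 (x) x 96 (y) x 42 mm high, open below, walls and top 4 mm thick. It sits on the jig's board around the plinth with 2 mm of play, its lower edge 20 mm above the table. Origin: centre of its underside (lower edge); z up, x along its long side. An upright lug stands on its top near the -x edge.
- lid_lug (a point): Point in the lid's lug, 18 mm above the lid's top and 60 mm above its lower edge, 49 mm to -x of the lid's centre. The lug is 20 (x) x 14 (y) x 30 mm high, so it is pinched across y (14 mm). Axes as the lid.
- lid_heel (a point): Middle of the lid's far lower edge (63 mm to +x of the lid's centre, at lower-edge height): the edge that stays resting on the jig while the lid is tipped up by 10 degrees or so.
- mat: Thin cork mat fixed on the table, 150 (x) x 120 (y) x 3 mm, bare at the start, to one side of the jig: left or right. Origin: centre of its underside. Here the lid is laid, with any yaw.
- block: Loose wooden printing block, 0.16 to 0.26 kg, 90 (x) x 60 (y) x 24 mm, lying on the table on the other side of the jig from the mat. Flat underside with a blind round hole in its middle, 15 mm wide, 18 mm deep, not seen from above. Origin: centre of the underside = mouth of the hole; z up, x along the long side. Square to the bed: its long side along the jig's x, either way round.
- block_handle (a point): Point in the block's bar handle, 44 mm above the underside, over its centre. Handle: 64 (x) x 16 (y) x 32 mm high, its top 56 mm above the underside, pinched across y. Axes as the block. Off-centre on the pin means: underside on the pin's top, the hole's centre 5 to 25 mm beside the pin; slid onto the pin, the block drops 10 mm to the bed.
- water_cup: Bystander, to be left alone: glass drinking cup, 72 mm across, 85 mm high, empty. Origin: about the centre of its underside.
- paint_jar: Bystander, to be left alone: small squat screw-top paint jar, 48 mm across, 62 mm high. Origin: about the centre of its underside.
- medium_bottle: Bystander, to be left alone: white bottle, 52 mm across, 105 mm high. Origin: about the centre of its underside.
- clay_pot: Bystander, to be left alone: open round terracotta pot without handles, 110 mm across, 110 mm high. Origin: about the centre of its underside.
- palette: Bystander, to be left alone: flat white ceramic plate used as a palette, 150 mm across, 14 mm high. Origin: about the centre of its underside.
- paint_brush: Bystander, to be left alone: paint brush lying flat near the robot. Origin: about the centre of its underside.
- jar_cap: Bystander, to be left alone: loose black jar cap, 38 mm across, 14 mm high. Origin: about the centre of its underside.
- eraser: Bystander, to be left alone: white eraser, 45 x 22 x 13 mm. Origin: about the centre of its underside.
Not all that is in view belongs to the job. Leave any purple look-alike of the lid alone.

How it is judged (in metres and radians):
On the way, in this order (a step that is already met when the one before it is completed fails the run):
1. the lid is tipped up by its lug (more than 7 degrees), its far lower edge still on the jig (angle between lid's own z axis and vertical above 0.12 rad and z of lid_heel in the frame of jig below 0.035 m and horizontal distance between lid and jig below 0.05 m), for 0.05 s.
2. the lid lies flat, lug up, on the cork mat (centres within 60 mm), let go (horizontal distance between lid and mat below 0.06 m and height (world z) of lid below 0.009 m and angle between lid's own z axis and vertical below 0.08 rad and linear speed of lid below 0.03 m/s and contact force between the fingers and lid below 0.1 N), for 0.2 s.
3. the block's underside rests on top of the pin, its hole 4 to 30 mm off the pin (contact force between block and jig above 0.3 N and horizontal distance between block and pin_tip between 0.004 and 0.03 m and angle between block's own z axis and vertical below 0.2 rad and z of block in the frame of pin_tip between -0.005 and 0.006 m), for 0.05 s.
4. the block has dropped over the pin (horizontal distance between block and pin_tip below 0.003 m and z of block in the frame of pin_tip below -0.007 m), for 0.05 s.
At the end, for the whole second after the job is handed in: Block on the pin (within 3 mm), upright within 3 degrees, square to the bed within 7 degrees; the fingers hold it so that the bed stays down at least 4 of its 5 mm; the lid lies let go, flat, lug up on the cork mat, centres within 60 mm (all of step 2 and value of joint bed above 0.004 m and horizontal distance between block and pin_tip below 0.003 m and z of block in the frame of pin_tip below -0.0125 m and angle between block's own z axis and vertical below 0.06 rad and angle between the x axis of block and the x axis of jig, either way round below 0.13 rad and contact force between the fingers and block above 1 N and linear speed of block below 0.02 m/s); the arm keeps its last pose, push and grip.
It fails at once if a bystander is moved by more than 30 mm (distance of any of water_cup, paint_jar, medium_bottle, clay_pot, palette, paint_brush, jar_cap, eraser from where it was at the start of the episode above 0.03 m).
It fails at once if the lid is dropped (let go more than 50 mm above the table) instead of laid down (distance of lid from where it was at the start of the episode above 0.1 m and height (world z) of lid above 0.05 m and contact force between the fingers and lid below 0.02 N).
It also fails if it takes over 58 s, if anything falls off the work surface, if the arm or the gripper's body presses on something with over 40 N, if the wrist force passes 120 N, or if a joint passes its speed limit or range.

## Working session

There is one attempt and no reset: what is moved stays moved. The work goes in short steps, Python scripts to look and compute and a tool call to move; the robot and the scene stay as the last step left them, time stands still between calls to the robot, and variables do not carry over. Pictures are saved under pics/ and viewed, at most 10 in all, crops included, and the job is handed in when it is done.

Besides the shell and the picture viewer there is one more tool, called after ">>>" by a JSON object that holds its "api" and its "payload". move_arm: Moves the arm, as the interface text tells. Its arguments: {"type":"object","properties":{"series":{"type":"array","items":{"type":"object","properties":{"grip":{"type":"number"},"delta_pos":{"type":"array","items":{"type":"number"}},"rotation":{"type":"array","items":{"type":"number"}}}}}},"required":["series"]}

```bash
mkdir -p pics; ls
cat > h.py <<'E'
import numpy as np, cv2
from plant import env
def unproj(im, px, z=None, T=None):
    """pixels (N,2) -> world points by depth (z None) or plane world z"""
    px=np.asarray(px,float).reshape(-1,2)
    n=cv2.undistortPoints(px.reshape(-1,1,2),im["K"],np.array(im["distortion"])).reshape(-1,2)
    ray=np.c_[n,np.ones(len(n))]
    if T is None: R=np.array(im["R"]).T; c=-R@np.array(im["t"])
    else: R=T[:3,:3]; c=T[:3,3]
    d=ray@R.T
    if z is None: s=im["range_z"][px[:,1].astype(int),px[:,0].astype(int)]
    else: s=(z-c[2])/d[:,2]
    return c+d*np.asarray(s).reshape(-1,1)
def cloud(im,T=None):
    v,u=np.mgrid[0:480,0:640]
    P=unproj(im,np.c_[u.ravel(),v.ravel()],T=T).reshape(480,640,3)
    P[im["range_z"]==0]=np.nan
    return P
def wristT(im,s):
    A=np.eye(4);A[:3,:3]=s["ee_rot"];A[:3,3]=s["eef_pos"]
    return A@np.array(im["T_tool_cam"])
E
python3 - <<'E'
from h import *
s=env.observe();print({k:np.round(v,2).tolist() for k,v in s.items()})
for n in("scene","side"):
    im=env.get_image(n);np.save(n+".npy",im,allow_pickle=True)
    cv2.imwrite(f"pics/{n}0.png",im["frame"]);print(n,np.round(-np.array(im["R"]).T@im["t"]),(im["range_z"]>0).mean())
E
```

```text
pics
{'time_s': 0.0, 'qpos': [67.95, 12.22, -2.01, 75.83, 0.0, 90.0], 'qd': [-0.03, 0.06, 0.02, 0.05, 0.03, -0.01], 'joint_efforts': [-0.0, -68.62, 48.71, 0.02, -0.0, -0.0], 'eef_pos': [187.55, 463.14, 230.83], 'ee_rot': [[-0.93, 0.38, -0.0], [0.38, 0.93, -0.0], [0.0, -0.0, -1.0]], 'ft_force': [0.19, -1.03, -0.27], 'torque': [0.01, -0.0, -0.04], 'gripper_force': 0.0, 'width': 85.56}
scene [927. 595. 813.] 0.9959375
side [ 437. -764.  972.] 0.99587890625
```

View pics/scene0.png

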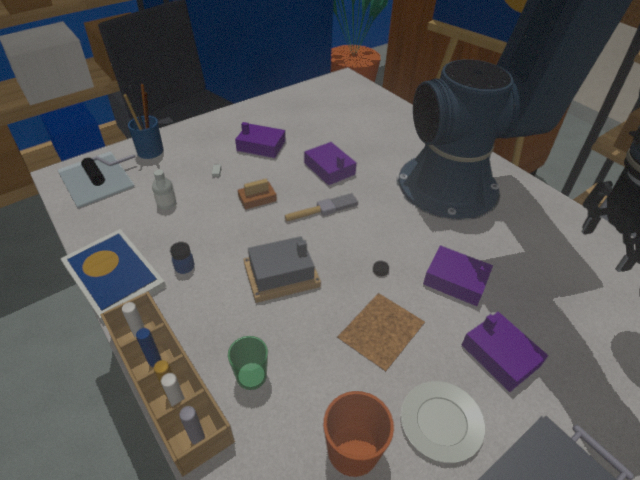

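View pics/side0.png

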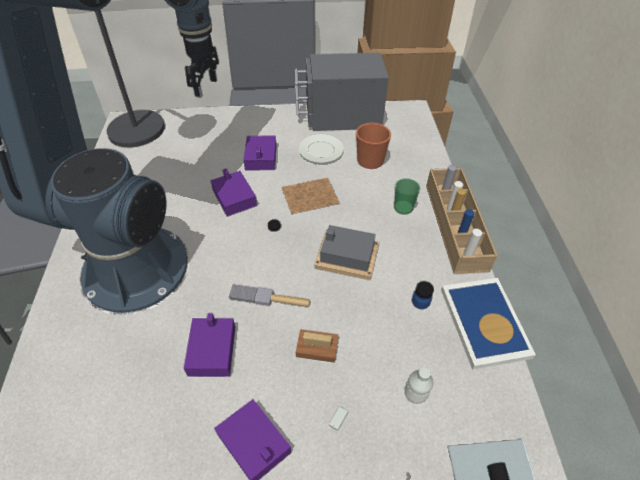

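The scene view shows the grey lid on the plywood jig at (282,265), with its lug at (302,247). The cork mat is at (381,330) and the block with its bar handle at (257,193). The four purple lids are look-alikes. In the side view the jig/lid is at (348,248), the mat at (311,195) and the block at (317,345). The grey lid is the only one on plywood, so it is the one meant.

```bash
cat > m.py <<'E'
from h import *
def rect(Q):
    (c,(w,h),a)=cv2.minAreaRect(Q[:,:2].astype(np.float32))
    if w<h: w,h,a=h,w,a+90
    return np.round([*c,w,h,(a+90)%180-90],1),len(Q)
E
python3 - <<'E'
from m import *
for n,jc,bc,mc in(("scene",(282,265),(257,193),(381,330)),("side",(348,248),(317,345),(311,195))):
    im=np.load(n+".npy",allow_pickle=True).item();P=cloud(im);f=im["frame"].astype(int)
    hsv=cv2.cvtColor(im["frame"],cv2.COLOR_BGR2HSV)
    v,u=np.mgrid[0:480,0:640]
    def near(c,r): return (np.hypot(u-c[0],v-c[1])<r)&np.isfinite(P[...,2])
    z=P[...,2]
    print(n)
    for name,c,r,lo,hi in(("lidtop",jc,55,58,66),("lug",jc,55,84,100),("board",jc,60,14,25),("blocktop",bc,32,19,29),("handle",bc,32,50,62)):
        Q=P[near(c,r)&(z>lo)&(z<hi)]
        if len(Q)>5: print(name,*rect(Q),"z",np.median(Q[:,2]).round(1))
    m=near(mc,60)&(hsv[...,1]>70)&(z<12)&(hsv[...,0]<30)
    m=cv2.morphologyEx(m.astype(np.uint8),cv2.MORPH_OPEN,np.ones((3,3)))>0
    print("mat",*rect(P[m]),"z",np.median(P[m][:,2]).round(1))
im=np.load("side.npy",allow_pickle=True).item()["frame"]
cv2.imwrite("pics/crop1.png",cv2.resize(im[160:380,200:450],None,fx=2.6,fy=2.6,interpolation=cv2.INTER_CUBIC))
E
```

```text
scene
lidtop [564.9   4.2 127.  100.5 -18.3] 1833 z 62.4
lug [518.7  20.6  20.2  14.7 -16.1] 65 z 91.2
board [533.4 -48.6 273.1 168.7  59.9] 883 z 20.1
blocktop [ 469.3 -257.9   90.4   65.1  -11.1] 353 z 24.7
handle [ 469.5 -256.4   63.8   20.2   -9.3] 129 z 56.0
mat [479.9 248.6 151.6 120.1  13.9] 3445 z 2.7
side
lidtop [568.    0.9 126.8 102.2 -18.4] 1333 z 62.2
lug [521.7  14.7  20.   14.4 -15.3] 46 z 91.8
board [567.6  -0.8 150.8 121.5 -17.7] 544 z 19.9
blocktop [ 471.8 -260.7   90.4   63.8  -12.1] 655 z 25.2
handle [ 471.6 -261.3   63.5   16.9  -10.5] 213 z 56.9
mat [481.3 244.7 148.5 123.1  13.5] 1320 z 3.0
```

View pics/crop1.png

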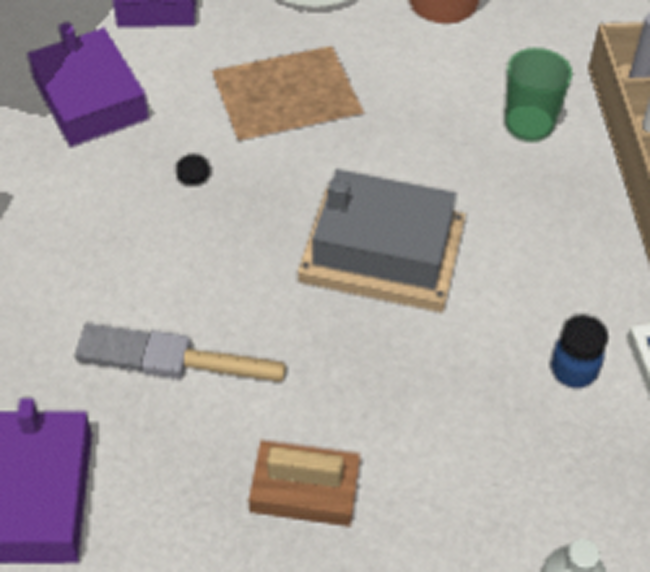

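The crop confirms it: the grey lid (lug top-left) sits on the jig's board, and the block with its bar handle is below it, both in their measured spots. The numbers agree with the given sizes: lid top 62 mm, lug 20x14 at 49 mm from the lid's centre, board 151x121, block 90x64, mat 150x121. Next I move to a hover over the lug.

```bash
cat > go.py <<'E'
from h import *
from scipy.spatial.transform import Rotation as Ro
def pose(yaw,tilt=0):
    """tool down, tool y at world angle yaw; tilt about tool y (deg)"""
    a=np.radians(yaw);y=np.array([np.cos(a),np.sin(a),0]);z=np.array([0,0,-1.])
    R=np.c_[np.cross(y,z),y,z]
    return Ro.from_rotvec(y*np.radians(tilt)).as_matrix()@R
def delta(p,R,p0=None,R0=None):
    s=env.observe();p0=np.array(s["eef_pos"]) if p0 is None else np.array(p0);R0=np.array(s["ee_rot"]) if R0 is None else R0
    d=R0.T@(np.array(p)-p0)/800;r=Ro.from_matrix(R0.T@R).as_rotvec()/(np.pi/2)
    print("dp",np.round(d,5).tolist(),"rot",np.round(r,5).tolist())
E
python3 - <<'E'
from go import *
delta([520,17.5,170],pose(72.3),[187.68,463.424,231.306],pose(67.953))
E
```

```text
dp [-0.59426, -0.36072, 0.07663] rot [0.0, 0.0, -0.0483]
```

>>> {"api": "move_arm", "payload": {"series": [{"grip": -1,"delta_pos": [-0.03,-0.018,0.004],"rotation": [0,0,-0.003]},{"grip": -1,"delta_pos": [-0.06,-0.036,0.008],"rotation": [0,0,-0.006]},{"grip": -1,"delta_pos": [-0.1,-0.061,0.013],"rotation": [0,0,-0.009]},{"grip": -1,"delta_pos": [-0.14,-0.085,0.018],"rotation": [0,0,-0.012]},{"grip": -1,"delta_pos": [-0.18,-0.109,0.023],"rotation": [0,0,-0.015]},{"grip": -1,"delta_pos": [-0.22,-0.134,0.028],"rotation": [0,0,-0.018]},{"grip": -1,"delta_pos": [-0.26,-0.158,0.033],"rotation": [0,0,-0.021]},{"grip": -1,"delta_pos": [-0.3,-0.182,0.039],"rotation": [0,0,-0.025]},{"grip": -1,"delta_pos": [-0.34,-0.206,0.044],"rotation": [0,0,-0.028]},{"grip": -1,"delta_pos": [-0.38,-0.231,0.049],"rotation": [0,0,-0.031]},{"grip": -1,"delta_pos": [-0.42,-0.255,0.054],"rotation": [0,0,-0.034]},{"grip": -1,"delta_pos": [-0.46,-0.279,0.059],"rotation": [0,0,-0.037]},{"grip": -1,"delta_pos": [-0.5,-0.304,0.064],"rotation": [0,0,-0.041]},{"grip": -1,"delta_pos": [-0.54,-0.328,0.07],"rotation": [0,0,-0.044]},{"grip": -1,"delta_pos": [-0.57,-0.346,0.074],"rotation": [0,0,-0.046]},{"grip": -1,"delta_pos": [-0.585,-0.355,0.076],"rotation": [0,0,-0.048]},{"grip": -1,"delta_pos": [-0.594,-0.361,0.077],"rotation": [0,0,-0.048]},{"grip": -1,"delta_pos": [-0.594,-0.361,0.077],"rotation": [0,0,-0.048]},{"grip": -1,"delta_pos": [-0.594,-0.361,0.077],"rotation": [0,0,-0.048]},{"grip": -1,"delta_pos": [-0.594,-0.361,0.077],"rotation": [0,0,-0.048]}]}}

```text
time_s: 1.77
eef_pos: [519.2, 18.3, 169.8]
ee_rot: [[-0.953, 0.304, -0.0], [0.304, 0.953, 0.0], [0.0, 0.0, -1.0]]
ft_force: [0.3, 0.2, -0.4]
width: 85.2
gripper_force: 0.0
```

Run:
```python
from go import *
from m import rect
s=env.observe();print(np.round(s["qpos"],1),np.round(s["eef_pos"],1))
im=env.get_image("wrist");T=wristT(im,s);P=cloud(im,T);cv2.imwrite("pics/w1.png",im["frame"])
print(T[:3,3].round(),T[:3,2].round(2))
z=P[...,2];r=np.hypot(P[...,0]-566,P[...,1]-2)
for n,lo,hi in(("lug",85,97),("top",58,66),("board",17,23)):
    Q=P[(z>lo)&(z<hi)&(r<100)]
    if len(Q)>5: print(n,*rect(Q),np.median(Q[:,2]).round(1))
L=P[(z>85)&(z<97)&(r<100)][:,:2];print(L.mean(0))
delta([520,17.5,66],pose(72.3))
```

```text
[ 2.  15.6 -6.5 67.9  0.  19.7] [519.2  18.3 169.8]
[438.  44. 312.] [ 0.31 -0.1  -0.94]
lug [518.9  17.6  19.9  13.7 -17.7] 867 90.8
top [565.8   2.  127.3  96.8 -18.4] 23389 61.0
board [564.8   2.9 149.1 120.1 -18.4] 4699 19.0
[517.96113954  17.9065308 ]
dp [-0.00124, -0.00074, 0.12994] rot [0.00012, 2e-05, 0.00043]
```

View pics/w1.png

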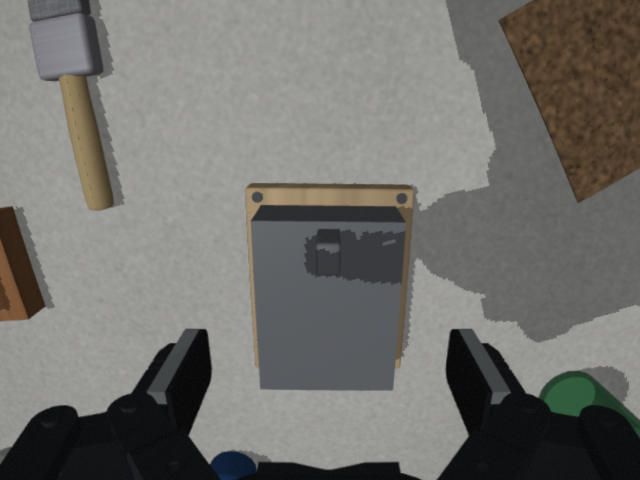

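The wrist view shows the lid centred at (325,300), with the lug at (328,252) and nothing between the open fingers. Its lug position (519, 17.6, yaw −18°) agrees with the other cameras to within 1 mm. I descend and grip.

>>> {"api": "move_arm", "payload": {"series": [{"grip": -1,"delta_pos": [0,-0.001,0.02],"rotation": [0,0,0]},{"grip": -1,"delta_pos": [0,-0.001,0.055],"rotation": [0,0,0]},{"grip": -1,"delta_pos": [0,-0.001,0.09],"rotation": [0,0,0]},{"grip": -1,"delta_pos": [0,-0.001,0.115],"rotation": [0,0,0]},{"grip": -1,"delta_pos": [0,-0.001,0.125],"rotation": [0,0,0]},{"grip": -1,"delta_pos": [0,-0.001,0.13],"rotation": [0,0,0]},{"grip": -1,"delta_pos": [0,-0.001,0.13],"rotation": [0,0,0]},{"grip": 1,"delta_pos": [0,-0.001,0.13],"rotation": [0,0,0]},{"grip": 1,"delta_pos": [0,-0.001,0.13],"rotation": [0,0,0]},{"grip": 1,"delta_pos": [0,-0.001,0.13],"rotation": [0,0,0]},{"grip": 1,"delta_pos": [0,-0.001,0.13],"rotation": [0,0,0]},{"grip": 1,"delta_pos": [0,-0.001,0.13],"rotation": [0,0,0]},{"grip": 1,"delta_pos": [0,-0.001,0.13],"rotation": [0,0,0]},{"grip": 1,"delta_pos": [0,-0.001,0.13],"rotation": [0,0,0]},{"grip": 1,"delta_pos": [0,-0.001,0.13],"rotation": [0,0,0]},{"grip": 1,"delta_pos": [0,-0.001,0.13],"rotation": [0,0,0]}]}}

```text
time_s: 3.15
eef_pos: [519.7, 16.6, 66.1]
ee_rot: [[-0.953, 0.305, 0.001], [0.305, 0.953, 0.0], [-0.0, 0.0, -1.0]]
ft_force: [-1.4, -0.2, 6.1]
width: 12.8
gripper_force: 59.3
```

Run:
```python
from go import *
s=env.observe();p=np.array(s["eef_pos"]);print(p,s["width"],s["gripper_force"],s["ft_force"])
R0=pose(72);y=R0[:,1]
a=np.radians(-18);h=np.array([519,17.6,20])+112*np.array([np.cos(a),np.sin(a),0])
for t in(3,6,9,12):
    M=Ro.from_rotvec(y*np.radians(t)).as_matrix()
    q=h+M@(p-h);delta(q,M@R0,p,R0)
for dz in(30,60): delta(q+[0,0,dz],M@R0,p,R0)
```

```text
[519.66481182  16.60553332  66.13107486] 12.82888694863351 59.25309240818024 [-1.42858074 -0.2255032   6.12197965]
dp [-0.00321, 0.0, -0.00719] rot [-0.0, 0.03333, -0.0]
dp [-0.00679, 0.0, -0.0142] rot [-0.0, 0.06667, 0.0]
dp [-0.01073, 0.0, -0.02101] rot [-0.0, 0.1, 0.0]
dp [-0.01502, 0.0, -0.0276] rot [-0.0, 0.13333, -0.0]
dp [-0.01502, 0.0, -0.0651] rot [-0.0, 0.13333, -0.0]
dp [-0.01502, 0.0, -0.1026] rot [-0.0, 0.13333, -0.0]
```

>>> {"api": "move_arm", "payload": {"series": [{"grip": 1,"delta_pos": [-0.0016,0,-0.0036],"rotation": [0,0.017,0]},{"grip": 1,"delta_pos": [-0.0032,0,-0.0072],"rotation": [0,0.0333,0]},{"grip": 1,"delta_pos": [-0.005,0,-0.0107],"rotation": [0,0.05,0]},{"grip": 1,"delta_pos": [-0.0068,0,-0.0142],"rotation": [0,0.0667,0]},{"grip": 1,"delta_pos": [-0.0087,0,-0.0176],"rotation": [0,0.083,0]},{"grip": 1,"delta_pos": [-0.0107,0,-0.021],"rotation": [0,0.1,0]},{"grip": 1,"delta_pos": [-0.013,0,-0.0243],"rotation": [0,0.117,0]},{"grip": 1,"delta_pos": [-0.015,0,-0.0276],"rotation": [0,0.1333,0]},{"grip": 1,"delta_pos": [-0.015,0,-0.0276],"rotation": [0,0.1333,0]},{"grip": 1,"delta_pos": [-0.015,0,-0.0276],"rotation": [0,0.1333,0]},{"grip": 1,"delta_pos": [-0.015,0,-0.0276],"rotation": [0,0.1333,0]}]}}

```text
time_s: 4.07
eef_pos: [531.2, 12.9, 87.7]
ee_rot: [[-0.932, 0.305, -0.197], [0.298, 0.952, 0.063], [0.207, -0.0, -0.978]]
ft_force: [0.4, -0.7, 0.8]
width: 13.1
gripper_force: 58.8
```

Run:
```python
from go import *
s=env.observe();print(np.round(s["eef_pos"],1),s["width"],np.round(s["ft_force"],1))
im=env.get_image("side");P=cloud(im);f=im["frame"]
cv2.imwrite("pics/tip.png",cv2.resize(f[150:310,240:440],None,fx=4,fy=3.75,interpolation=cv2.INTER_CUBIC))
s=env.observe()
p=np.array(s["eef_pos"]);R0=np.array(s["ee_rot"])
delta(p+[0,0,65],R0); delta(p+[0,0,85],pose(72))
# lid plane from wrist
im=env.get_image("wrist");Q=cloud(im,wristT(im,s));a=np.radians(-18);ex=np.array([np.cos(a),np.sin(a)]);ey=np.array([-ex[1],ex[0]])
L=(Q[...,:2]-[565.5,2.3]);lx=L@ex;ly=L@ey
m=(lx>-20)&(lx<45)&(abs(ly)<35)&(Q[...,2]>50)&(Q[...,2]<110)
A=np.c_[lx[m],ly[m],np.ones(m.sum())];c=np.linalg.lstsq(A,Q[...,2][m],rcond=None)[0];print("tilt",np.degrees(np.arctan(c[:2])),c[2],m.sum())
```

```text
[531.2  12.9  87.7] 13.050015284933998 [ 0.4 -0.7  0.8]
dp [0.01678, -0.0, -0.0795] rot [0.0, 0.0, 0.0]
dp [0.02195, -0.0, -0.10396] rot [-0.00032, -0.13244, 0.003]
tilt [-11.69627996  -0.19572598] 75.0422748363288 4109
```

View pics/tip.png

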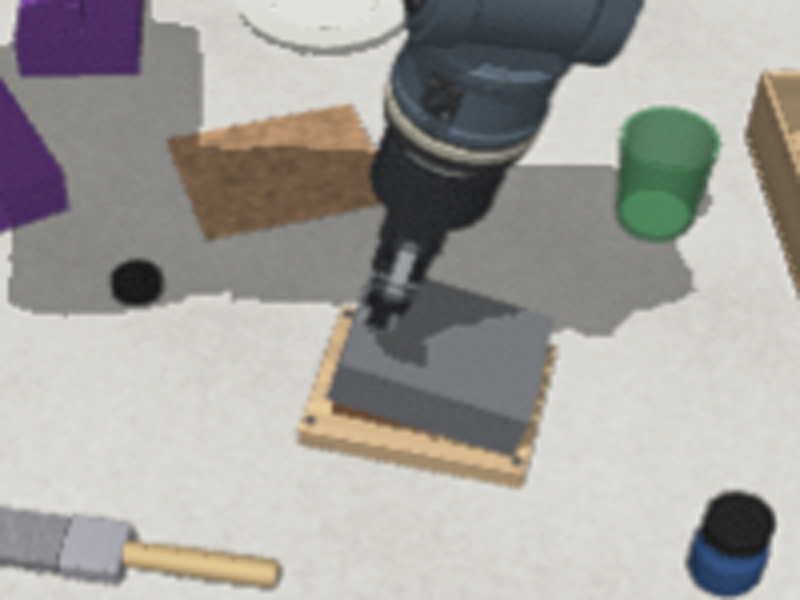

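The view shows the lid tipped up at its lug end, the gripper at (380,310) and the far edge still on the board at (530,450). The wrist depth gives 11.7° of tilt with the heel at about 20 mm, as planned. I lift and level.

>>> {"api": "move_arm", "payload": {"series": [{"grip": 1,"delta_pos": [0.002,0,-0.01],"rotation": [0,0,0]},{"grip": 1,"delta_pos": [0.006,0,-0.028],"rotation": [0,0,0]},{"grip": 1,"delta_pos": [0.01,0,-0.048],"rotation": [0,0,0]},{"grip": 1,"delta_pos": [0.014,0,-0.068],"rotation": [0,0,0]},{"grip": 1,"delta_pos": [0.018,0,-0.085],"rotation": [0,0,0]},{"grip": 1,"delta_pos": [0.021,0,-0.098],"rotation": [0,-0.03,0]},{"grip": 1,"delta_pos": [0.022,0,-0.104],"rotation": [0,-0.07,0]},{"grip": 1,"delta_pos": [0.022,0,-0.104],"rotation": [0,-0.11,0]},{"grip": 1,"delta_pos": [0.022,0,-0.104],"rotation": [0,-0.1324,0]},{"grip": 1,"delta_pos": [0.022,0,-0.104],"rotation": [0,-0.1324,0]},{"grip": 1,"delta_pos": [0.022,0,-0.104],"rotation": [0,-0.1324,0]}]}}

```text
time_s: 5.08
eef_pos: [530.4, 13.1, 173.5]
ee_rot: [[-0.953, 0.304, -0.002], [0.304, 0.953, 0.001], [0.002, 0.0, -1.0]]
ft_force: [1.0, 0.1, -0.4]
width: 12.8
gripper_force: 58.5
```

Run:
```python
from go import *
s=env.observe();p=np.array(s["eef_pos"]);R0=np.array(s["ee_rot"]);print(p.round(1),R0.round(3).tolist(),s["width"],np.round(s["ft_force"],1))
im=env.get_image("wrist");Q=cloud(im,wristT(im,s));a=np.radians(-18);ex=np.array([np.cos(a),np.sin(a)]);ey=np.array([-ex[1],ex[0]])
c=p[:2]+49*ex
L=(Q[...,:2]-c);lx=L@ex;ly=L@ey
m=(lx>-20)&(lx<45)&(abs(ly)<35)&(Q[...,2]>130)&(Q[...,2]<200)
A=np.c_[lx[m],ly[m],np.ones(m.sum())];k=np.linalg.lstsq(A,Q[...,2][m],rcond=None)[0];print("tilt",np.degrees(np.arctan(k[:2])),"top z",k[2],m.sum(),"TCP",p[2])
mm=(Q[...,2]>130)&(Q[...,2]<190)&(abs(lx)<75)&(abs(ly)<60)
from m import rect
print(rect(Q[mm]))
# wanted
b=np.radians(13.7);t=np.array([480.6,246.6])-49*np.array([np.cos(b),np.sin(b)])
for z in(p[2],60): delta([*t,z],pose(103.7))
```

```text
[530.4  13.1 173.5] [[-0.953, 0.304, -0.002], [0.304, 0.953, 0.001], [0.002, 0.0, -1.0]] 12.81575582309714 [ 1.   0.1 -0.4]
tilt [-0.29713348 -0.22496939] top z 168.26664271008315 3586 TCP 173.54429653158041
(array([560.5,   3.1,  96.7,  95.1,  72.4]), 26517)
dp [0.20078, 0.22716, 7e-05] rot [0.00047, -0.00162, -0.34905]
dp [0.20041, 0.22716, 0.142] rot [0.00047, -0.00162, -0.34905]
```

>>> {"api": "move_arm", "payload": {"series": [{"grip": 1,"delta_pos": [0.008,0.009,0],"rotation": [0,0,-0.014]},{"grip": 1,"delta_pos": [0.022,0.025,0],"rotation": [0,0,-0.038]},{"grip": 1,"delta_pos": [0.04,0.045,0],"rotation": [0,0,-0.07]},{"grip": 1,"delta_pos": [0.06,0.068,0],"rotation": [0,0,-0.104]},{"grip": 1,"delta_pos": [0.08,0.091,0],"rotation": [0,0,-0.139]},{"grip": 1,"delta_pos": [0.1,0.113,0],"rotation": [0,0,-0.174]},{"grip": 1,"delta_pos": [0.12,0.136,0],"rotation": [0,0,-0.209]},{"grip": 1,"delta_pos": [0.14,0.158,0],"rotation": [0,0,-0.243]},{"grip": 1,"delta_pos": [0.16,0.181,0],"rotation": [0,0,-0.278]},{"grip": 1,"delta_pos": [0.178,0.202,0.005],"rotation": [0,-0.001,-0.31]},{"grip": 1,"delta_pos": [0.192,0.217,0.02],"rotation": [0,-0.001,-0.334]},{"grip": 1,"delta_pos": [0.2,0.227,0.045],"rotation": [0,-0.001,-0.349]},{"grip": 1,"delta_pos": [0.2,0.227,0.075],"rotation": [0,-0.001,-0.349]},{"grip": 1,"delta_pos": [0.2,0.227,0.1],"rotation": [0,-0.001,-0.349]},{"grip": 1,"delta_pos": [0.2,0.227,0.12],"rotation": [0,-0.001,-0.349]},{"grip": 1,"delta_pos": [0.2,0.227,0.132],"rotation": [0,-0.001,-0.349]},{"grip": 1,"delta_pos": [0.2,0.227,0.14],"rotation": [0,-0.001,-0.349]},{"grip": 1,"delta_pos": [0.2,0.227,0.14],"rotation": [0,-0.001,-0.349]},{"grip": 1,"delta_pos": [0.2,0.227,0.14],"rotation": [0,-0.001,-0.349]}]}}

```text
time_s: 6.72
eef_pos: [434.0, 234.8, 61.4]
ee_rot: [[-0.972, -0.237, 0.0], [-0.237, 0.972, 0.0], [-0.0, 0.0, -1.0]]
ft_force: [0.2, -0.5, -1.3]
width: 12.4
gripper_force: 58.6
```

Run:
```python
from go import *
s=env.observe();p=np.array(s["eef_pos"]);print(p.round(1),s["width"],np.round(s["ft_force"],1),np.round(s["ee_rot"],3).tolist())
delta([433,235,49.5],pose(103.7));delta([433,235,48.7],pose(103.7))
im=env.get_image("scene");cv2.imwrite("pics/mat.png",cv2.resize(im["frame"][210:450,250:570],None,fx=2.4,fy=2.4))
```

```text
[434.  234.8  61.4] 12.43658119516666 [ 0.2 -0.5 -1.3] [[-0.972, -0.237, 0.0], [-0.237, 0.972, 0.0], [-0.0, 0.0, -1.0]]
dp [0.00112, 0.00048, 0.01489] rot [0.00024, 0.00012, -0.00014]
dp [0.00112, 0.00048, 0.01589] rot [0.00024, 0.00012, -0.00014]
```

View pics/mat.png

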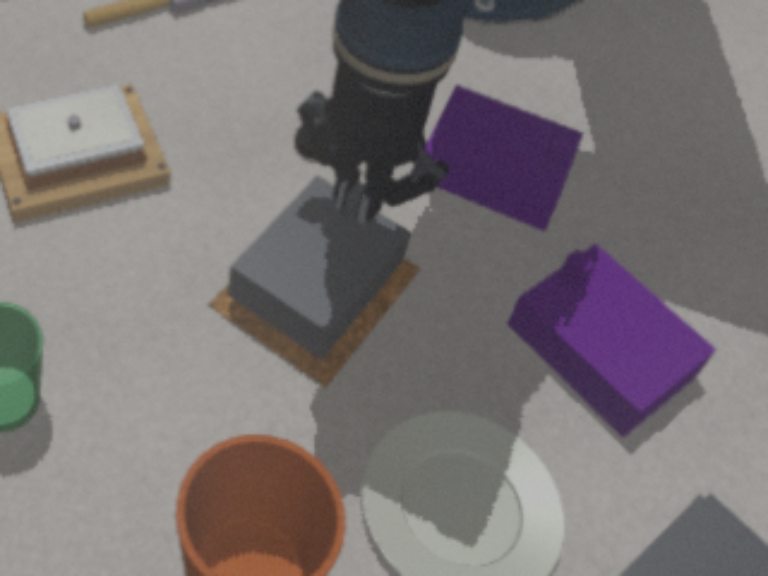

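The picture shows the lid hanging level over the mat at (320,265), aligned with it, and the bed and pin uncovered at (75,122). I lower it.

>>> {"api": "move_arm", "payload": {"series": [{"grip": 1,"delta_pos": [0.001,0,0.003],"rotation": [0,0,0]},{"grip": 1,"delta_pos": [0.001,0,0.006],"rotation": [0,0,0]},{"grip": 1,"delta_pos": [0.001,0,0.009],"rotation": [0,0,0]},{"grip": 1,"delta_pos": [0.001,0,0.012],"rotation": [0,0,0]},{"grip": 1,"delta_pos": [0.001,0,0.014],"rotation": [0,0,0]},{"grip": 1,"delta_pos": [0.001,0,0.015],"rotation": [0,0,0]},{"grip": 1,"delta_pos": [0.001,0,0.015],"rotation": [0,0,0]},{"grip": 1,"delta_pos": [0.001,0,0.015],"rotation": [0,0,0]}]}}

```text
time_s: 7.43
eef_pos: [432.9, 234.5, 49.1]
ee_rot: [[-0.972, -0.236, 0.0], [-0.236, 0.972, 0.0], [-0.0, 0.0, -1.0]]
ft_force: [-1.8, -2.1, 1.5]
width: 12.6
gripper_force: 59.0
```

>>> {"api": "move_arm", "payload": {"series": [{"grip": 1,"delta_pos": [0,0,0.0005],"rotation": [0,0,0]},{"grip": -1,"delta_pos": [0,0,0],"rotation": [0,0,0]},{"grip": -1,"delta_pos": [0,0,0],"rotation": [0,0,0]},{"grip": -1,"delta_pos": [0,0,0],"rotation": [0,0,0]},{"grip": -1,"delta_pos": [0,0,0],"rotation": [0,0,0]},{"grip": -1,"delta_pos": [0,0,0],"rotation": [0,0,0]},{"grip": -1,"delta_pos": [0,0,0],"rotation": [0,0,0]},{"grip": -1,"delta_pos": [0,0,-0.01],"rotation": [0,0,0]},{"grip": -1,"delta_pos": [0,0,-0.03],"rotation": [0,0,0]},{"grip": -1,"delta_pos": [0,0,-0.06],"rotation": [0,0,0]},{"grip": -1,"delta_pos": [0,0,-0.09],"rotation": [0,0,0]},{"grip": -1,"delta_pos": [0,0,-0.12],"rotation": [0,0,0]},{"grip": -1,"delta_pos": [0,0,-0.14],"rotation": [0,0,0]},{"grip": -1,"delta_pos": [0,0,-0.15],"rotation": [0,0,0]},{"grip": -1,"delta_pos": [0,0,-0.15],"rotation": [0,0,0]}]}}

```text
time_s: 8.68
eef_pos: [433.7, 234.9, 170.9]
ee_rot: [[-0.972, -0.237, 0.003], [-0.237, 0.972, 0.002], [-0.003, 0.001, -1.0]]
ft_force: [0.1, 0.4, 0.6]
width: 85.7
gripper_force: 0.0
```

Run:
```python
from go import *
from m import rect
s=env.observe();print(np.round(s["eef_pos"],1),np.round(s["qpos"],1),s["width"])
for n in("scene","side"):
    im=env.get_image(n);P=cloud(im);z=P[...,2];r=np.hypot(P[...,0]-480.6,P[...,1]-246.6)
    Q=P[(r<90)&(z>38)&(z<52)];print(n,"lid",*rect(Q),np.median(Q[:,2]))
    r=np.hypot(P[...,0]-565.5,P[...,1]-2.3)
    for k,rr,lo,hi in(("pin",20,50,60),("bed",75,40,48),("board",105,17,23)):
        Q=P[(r<rr)&(z>lo)&(z<hi)];print(k,*rect(Q),Q.mean(0).round(1))
# block approach; waypoint z 190
for t in([470.5,-259,150],):
    for yaw in(79,): delta(t,pose(yaw))
```

```text
[433.7 234.9 170.9] [ 28.4  12.4 -10.6  66.9   0.   14.7] 85.7404064747779
scene lid [481.  247.2 129.9  97.9  13.9] 2567 44.80048835960429
pin [565.3   5.6  11.8   8.9  57.2] 21 [565.5   5.9  54. ]
bed [565.4   5.2 110.1  83.  -18.3] 1349 [567.5   7.7  44.8]
board [565.5   6.3 150.4 122.9 -18.4] 984 [579.6  25.2  20.3]
side lid [482.3 243.6 127.4 103.5  13.1] 966 45.03957277309581
pin [568.5   1.5  13.3  10.6  82.2] 20 [568.3  -0.6  54.2]
bed [568.2   0.8 110.2  84.1 -18.5] 962 [567.   -1.5  44.6]
board [ 5.679e+02  1.000e-01  1.502e+02  1.233e+02 -1.830e+01] 691 [564.5 -21.7  20. ]
dp [0.10006, -0.61034, 0.02304] rot [0.00011, -7e-05, 0.27426]
```

Lid laid flat: top at 45 mm, centred within about 2 mm of the mat. On the way to the block I stop short of the jig so the wrist camera can measure the pin.

Run:
```python
from go import *
delta([490,10,180],pose(75))
```

```text
dp [-0.00316, -0.28939, -0.01441] rot [0.00011, -7e-05, 0.3187]
```

>>> {"api": "move_arm", "payload": {"series": [{"grip": -1,"delta_pos": [0,-0.012,-0.001],"rotation": [0,0,0.014]},{"grip": -1,"delta_pos": [0,-0.035,-0.002],"rotation": [0,0,0.04]},{"grip": -1,"delta_pos": [-0.001,-0.065,-0.004],"rotation": [0,0,0.072]},{"grip": -1,"delta_pos": [-0.001,-0.1,-0.005],"rotation": [0,0,0.11]},{"grip": -1,"delta_pos": [-0.001,-0.135,-0.007],"rotation": [0,0,0.15]},{"grip": -1,"delta_pos": [-0.002,-0.17,-0.009],"rotation": [0,0,0.188]},{"grip": -1,"delta_pos": [-0.002,-0.205,-0.011],"rotation": [0,0,0.226]},{"grip": -1,"delta_pos": [-0.003,-0.24,-0.012],"rotation": [0,0,0.265]},{"grip": -1,"delta_pos": [-0.003,-0.268,-0.013],"rotation": [0,0,0.296]},{"grip": -1,"delta_pos": [-0.003,-0.284,-0.014],"rotation": [0,0,0.313]},{"grip": -1,"delta_pos": [-0.003,-0.289,-0.014],"rotation": [0,0,0.319]},{"grip": -1,"delta_pos": [-0.003,-0.289,-0.014],"rotation": [0,0,0.319]},{"grip": -1,"delta_pos": [-0.003,-0.289,-0.014],"rotation": [0,0,0.319]},{"grip": -1,"delta_pos": [-0.003,-0.289,-0.014],"rotation": [0,0,0.319]}]}}

```text
time_s: 9.95
eef_pos: [489.5, 11.0, 179.8]
ee_rot: [[-0.966, 0.258, -0.001], [0.258, 0.966, 0.001], [0.001, 0.0, -1.0]]
ft_force: [0.2, -0.7, -0.1]
width: 85.3
gripper_force: 0.0
```

Run:
```python
from go import *
from m import rect
s=env.observe();print(np.round(s["eef_pos"],1),np.round(s["qpos"],1))
im=env.get_image("wrist");P=cloud(im,wristT(im,s));z=P[...,2];cv2.imwrite("pics/w2.png",im["frame"])
r=np.hypot(P[...,0]-566,P[...,1]-3)
for k,rr,lo,hi in(("pin",20,49.5,60),("bed",75,40,48),("board",105,17,23)):
    Q=P[(r<rr)&(z>lo)&(z<hi)];print(k,*rect(Q),Q.mean(0).round(1))
delta([470.5,-259,120],pose(79))
```

```text
[489.5  11.  179.8] [ 1.3 11.9 -9.8 68.3  0.  16.2]
pin [564.9   3.4  12.   11.  -14.9] 206 [564.3   3.3  52.5]
bed [565.6   3.  111.   80.3 -18.5] 13495 [561.    4.   43.6]
board [565.6   2.8 150.8 120.1 -18.3] 9499 [542.3   7.4  19. ]
dp [-0.06395, -0.33242, 0.07478] rot [0.00027, -0.00021, -0.04383]
```

>>> {"api": "move_arm", "payload": {"series": [{"grip": -1,"delta_pos": [-0.003,-0.014,0],"rotation": [0,0,-0.002]},{"grip": -1,"delta_pos": [-0.008,-0.04,0],"rotation": [0,0,-0.005]},{"grip": -1,"delta_pos": [-0.015,-0.075,0],"rotation": [0,0,-0.01]},{"grip": -1,"delta_pos": [-0.022,-0.115,0],"rotation": [0,0,-0.015]},{"grip": -1,"delta_pos": [-0.03,-0.155,0],"rotation": [0,0,-0.02]},{"grip": -1,"delta_pos": [-0.038,-0.195,0],"rotation": [0,0,-0.026]},{"grip": -1,"delta_pos": [-0.045,-0.235,0.005],"rotation": [0,0,-0.031]},{"grip": -1,"delta_pos": [-0.053,-0.275,0.015],"rotation": [0,0,-0.036]},{"grip": -1,"delta_pos": [-0.059,-0.307,0.025],"rotation": [0,0,-0.04]},{"grip": -1,"delta_pos": [-0.063,-0.326,0.035],"rotation": [0,0,-0.043]},{"grip": -1,"delta_pos": [-0.064,-0.332,0.037],"rotation": [0,0,-0.044]},{"grip": -1,"delta_pos": [-0.064,-0.332,0.037],"rotation": [0,0,-0.044]},{"grip": -1,"delta_pos": [-0.064,-0.332,0.037],"rotation": [0,0,-0.044]},{"grip": -1,"delta_pos": [-0.064,-0.332,0.037],"rotation": [0,0,-0.044]}]}}

```text
time_s: 11.17
eef_pos: [471.0, -258.3, 151.0]
ee_rot: [[-0.982, 0.191, 0.001], [0.191, 0.982, 0.0], [-0.001, 0.0, -1.0]]
ft_force: [0.4, 0.5, -0.3]
width: 85.4
gripper_force: 0.0
```

Run:
```python
from go import *
from m import rect
s=env.observe();print(np.round(s["eef_pos"],1),np.round(s["qpos"],1))
im=env.get_image("wrist");P=cloud(im,wristT(im,s));z=P[...,2]
r=np.hypot(P[...,0]-470.5,P[...,1]+259)
for k,rr,lo,hi in(("handle",45,50,60),("top",70,20,28)):
    Q=P[(r<rr)&(z>lo)&(z<hi)];print(k,*rect(Q),np.median(Q[:,2]).round(1))
delta([470.5,-259,28],pose(79))
```

```text
[ 471.  -258.3  151. ] [-28.8  18.1  -5.9  66.    0.  -17.8]
handle [ 469.1 -259.7   63.4   15.8  -11.6] 2644 54.8
top [ 469.6 -260.1   90.8   60.3  -12.1] 8860 23.1
dp [0.00057, -0.00102, 0.15376] rot [0.00025, 0.00047, 0.00018]
```

>>> {"api": "move_arm", "payload": {"series": [{"grip": -1,"delta_pos": [0.001,-0.002,0.02],"rotation": [0,0,0.011]},{"grip": -1,"delta_pos": [0.001,-0.002,0.055],"rotation": [0,0,0.011]},{"grip": -1,"delta_pos": [0.001,-0.002,0.09],"rotation": [0,0,0.011]},{"grip": -1,"delta_pos": [0.001,-0.002,0.12],"rotation": [0,0,0.011]},{"grip": -1,"delta_pos": [0.001,-0.002,0.14],"rotation": [0,0,0.011]},{"grip": -1,"delta_pos": [0.001,-0.002,0.15],"rotation": [0,0,0.011]},{"grip": -1,"delta_pos": [0.001,-0.002,0.153],"rotation": [0,0,0.011]},{"grip": -1,"delta_pos": [0.001,-0.002,0.153],"rotation": [0,0,0.011]},{"grip": 1,"delta_pos": [0.001,-0.002,0.153],"rotation": [0,0,0.011]},{"grip": 1,"delta_pos": [0.001,-0.002,0.153],"rotation": [0,0,0.011]},{"grip": 1,"delta_pos": [0.001,-0.002,0.153],"rotation": [0,0,0.011]},{"grip": 1,"delta_pos": [0.001,-0.002,0.153],"rotation": [0,0,0.011]},{"grip": 1,"delta_pos": [0.001,-0.002,0.153],"rotation": [0,0,0.011]},{"grip": 1,"delta_pos": [0.001,-0.002,0.153],"rotation": [0,0,0.011]},{"grip": 1,"delta_pos": [0.001,-0.002,0.153],"rotation": [0,0,0.011]},{"grip": 1,"delta_pos": [0.001,-0.002,0.153],"rotation": [0,0,0.011]},{"grip": 1,"delta_pos": [0.001,-0.002,0.153],"rotation": [0,0,0.011]}]}}

```text
time_s: 12.63
eef_pos: [469.7, -260.9, 28.5]
ee_rot: [[-0.978, 0.209, 0.001], [0.209, 0.978, 0.0], [-0.001, 0.0, -1.0]]
ft_force: [-1.4, 0.4, 5.9]
width: 15.0
gripper_force: 59.4
```

Run:
```python
from go import *
a=np.radians(-18.3);ex=np.array([np.cos(a),np.sin(a)])
o=np.array([565.5,3.1])+0*ex-15*np.array([-ex[1],ex[0]])*0-14*ex
print(o)
delta([469.7,-260.9,130],pose(77.9));delta([*o,130],pose(71.7))
```

```text
[552.20804331   7.49589438]
dp [-9e-05, 8e-05, -0.12689] rot [0.00014, 0.00047, 0.00044]
dp [-0.03085, 0.34972, -0.12679] rot [0.00016, 0.00046, 0.06933]
```

>>> {"api": "move_arm", "payload": {"series": [{"grip": 1,"delta_pos": [0,0,-0.01],"rotation": [0,0,0]},{"grip": 1,"delta_pos": [0,0,-0.03],"rotation": [0,0,0]},{"grip": 1,"delta_pos": [0,0,-0.06],"rotation": [0,0,0]},{"grip": 1,"delta_pos": [-0.001,0.01,-0.09],"rotation": [0,0,0.002]},{"grip": 1,"delta_pos": [-0.003,0.03,-0.11],"rotation": [0,0,0.006]},{"grip": 1,"delta_pos": [-0.005,0.06,-0.122],"rotation": [0,0,0.012]},{"grip": 1,"delta_pos": [-0.008,0.095,-0.127],"rotation": [0,0,0.019]},{"grip": 1,"delta_pos": [-0.012,0.135,-0.127],"rotation": [0,0,0.027]},{"grip": 1,"delta_pos": [-0.015,0.175,-0.127],"rotation": [0,0,0.035]},{"grip": 1,"delta_pos": [-0.019,0.215,-0.127],"rotation": [0,0,0.043]},{"grip": 1,"delta_pos": [-0.022,0.255,-0.127],"rotation": [0,0,0.051]},{"grip": 1,"delta_pos": [-0.026,0.295,-0.127],"rotation": [0,0,0.059]},{"grip": 1,"delta_pos": [-0.029,0.325,-0.127],"rotation": [0,0,0.065]},{"grip": 1,"delta_pos": [-0.03,0.342,-0.127],"rotation": [0,0,0.068]},{"grip": 1,"delta_pos": [-0.031,0.35,-0.127],"rotation": [0,0,0.069]},{"grip": 1,"delta_pos": [-0.031,0.35,-0.127],"rotation": [0,0,0.069]},{"grip": 1,"delta_pos": [-0.031,0.35,-0.127],"rotation": [0,0,0.069]},{"grip": 1,"delta_pos": [-0.031,0.35,-0.127],"rotation": [0,0,0.069]}]}}

```text
time_s: 14.13
eef_pos: [551.9, 6.8, 129.8]
ee_rot: [[-0.949, 0.314, -0.0], [0.314, 0.949, 0.0], [0.0, 0.0, -1.0]]
ft_force: [-0.3, 1.2, -1.1]
width: 15.3
gripper_force: 58.6
```

```bash
cat > blk.py <<'E'
from go import *
from m import rect
def blk(show=True):
    s=env.observe();p=np.array(s["eef_pos"]);print("TCP",p.round(1),"yaw",np.degrees(np.arctan2(s["ee_rot"][1][1],s["ee_rot"][0][1])).round(2),"F",np.round(s["ft_force"],1),s["width"])
    im=env.get_image("wrist");P=cloud(im,wristT(im,s));z=P[...,2]
    r=np.hypot(P[...,0]-p[0],P[...,1]-p[1])
    zt=p[2]-28.5+24
    Q=P[(r<62)&(abs(z-zt)<5)];R,n=rect(Q);print("block top wrist",R,n,"z",np.median(Q[:,2]))
    c=R[:2]
    L=Q[:,:2]-c;k=np.linalg.lstsq(np.c_[L,np.ones(len(L))],Q[:,2],rcond=None)[0];print("slope deg",np.degrees(k[:2]))
    cv2.imwrite("pics/w.png",im["frame"])
    for n in("scene","side"):
        im=env.get_image(n);P=cloud(im);z=P[...,2];r=np.hypot(P[...,0]-p[0],P[...,1]-p[1])
        Q=P[(r<65)&(abs(z-zt)<3)]
        if len(Q)>20:print(n,rect(Q),np.median(Q[:,2]))
E
python3 - <<'E'
from blk import *
blk()
E
```

```text
TCP [551.9   6.8 129.8] yaw 71.69 F [-0.3  1.2 -1.1] 15.250055313134686
block top wrist [551.5   6.5  90.7  60.5 -18.2] 14812 z 124.39555541022483
slope deg [ 0.14903554 -0.11870139]
scene (array([551.6,   9.4,  90.8,  62.3, -19.5]), 522) 125.78888029717962
side (array([553.7,   4.1,  90.8,  64.9, -18.7]), 358) 125.4546155058934
```

All three cameras agree that the pin is about (14.1, −3.7) mm from the block's centre. I descend to touch the pin off-centre.

>>> {"api": "move_arm", "payload": {"series": [{"grip": 1,"delta_pos": [0,0,0.01],"rotation": [0,0,0]},{"grip": 1,"delta_pos": [0,0,0.025],"rotation": [0,0,0]},{"grip": 1,"delta_pos": [0,0,0.04],"rotation": [0,0,0]},{"grip": 1,"delta_pos": [0,0,0.05],"rotation": [0,0,0]},{"grip": 1,"delta_pos": [0,0,0.054],"rotation": [0,0,0]},{"grip": 1,"delta_pos": [0,0,0.056],"rotation": [0,0,0]},{"grip": 1,"delta_pos": [0,0,0.057],"rotation": [0,0,0]},{"grip": 1,"delta_pos": [0,0,0.058],"rotation": [0,0,0]},{"grip": 1,"delta_pos": [0,0,0.0585],"rotation": [0,0,0]},{"grip": 1,"delta_pos": [0,0,0.059],"rotation": [0,0,0]},{"grip": 1,"delta_pos": [0,0,0.059],"rotation": [0,0,0]},{"grip": 1,"delta_pos": [0,0,0.059],"rotation": [0,0,0]}]}}

```text
time_s: 15.28
eef_pos: [552.3, 7.8, 82.8]
ee_rot: [[-0.95, 0.313, 0.001], [0.313, 0.95, 0.0], [-0.0, 0.001, -1.0]]
ft_force: [0.3, 0.4, -2.2]
width: 14.9
gripper_force: 58.6
```

>>> {"api": "move_arm", "payload": {"series": [{"grip": 1,"delta_pos": [0,0,0.0006],"rotation": [0,0,0]},{"grip": 1,"delta_pos": [0,0,0.0012],"rotation": [0,0,0]},{"grip": 1,"delta_pos": [0,0,0.0012],"rotation": [0,0,0]},{"grip": 1,"delta_pos": [0,0,0.0012],"rotation": [0,0,0]}]}}

```text
time_s: 15.62
eef_pos: [552.4, 7.9, 82.4]
ee_rot: [[-0.95, 0.313, 0.001], [0.313, 0.95, 0.0], [-0.001, 0.001, -1.0]]
ft_force: [-4.7, 0.7, 10.8]
width: 14.9
gripper_force: 60.6
```

Contact is made, at about 13 N. I slide toward the pin under a light press.

>>> {"api": "move_arm", "payload": {"series": [{"grip": 1,"delta_pos": [0,0,-0.0003],"rotation": [0,0,0]},{"grip": 1,"delta_pos": [-0.001,0,-0.0003],"rotation": [0,0,0]},{"grip": 1,"delta_pos": [-0.003,0,-0.0003],"rotation": [0,0,0]},{"grip": 1,"delta_pos": [-0.005,0,-0.0003],"rotation": [0,0,0]},{"grip": 1,"delta_pos": [-0.007,0,-0.0003],"rotation": [0,0,0]},{"grip": 1,"delta_pos": [-0.009,0,-0.0003],"rotation": [0,0,0]},{"grip": 1,"delta_pos": [-0.011,0,-0.0003],"rotation": [0,0,0]},{"grip": 1,"delta_pos": [-0.013,0,-0.0003],"rotation": [0,0,0]},{"grip": 1,"delta_pos": [-0.015,0,-0.0003],"rotation": [0,0,0]},{"grip": 1,"delta_pos": [-0.0165,0,-0.0003],"rotation": [0,0,0]},{"grip": 1,"delta_pos": [-0.0175,0,-0.0003],"rotation": [0,0,0]},{"grip": 1,"delta_pos": [-0.018,0,-0.0003],"rotation": [0,0,0]},{"grip": 1,"delta_pos": [-0.018,0,-0.0003],"rotation": [0,0,0]},{"grip": 1,"delta_pos": [-0.018,0,-0.0003],"rotation": [0,0,0]}]}}

```text
time_s: 16.78
eef_pos: [565.8, 3.3, 81.7]
ee_rot: [[-0.95, 0.313, 0.0], [0.313, 0.95, 0.0], [0.0, 0.0, -1.0]]
ft_force: [-0.4, -0.1, -1.7]
width: 14.9
gripper_force: 58.8
```

Run:
```python
from blk import *
blk()
```

```text
TCP [565.8   3.3  81.7] yaw 71.73 F [-0.4 -0.1 -1.7] 14.92970387237193
block top wrist [565.6   3.   91.1  60.7 -18.2] 14807 z 76.28592932337622
slope deg [ 0.13359777 -0.11775893]
scene (array([565. ,   5.3,  91.2,  62.9, -19.1]), 501) 77.61432551679934
side (array([ 5.676e+02,  4.000e-01,  9.030e+01,  6.260e+01, -1.870e+01]), 346) 77.51334199536882
```

The contact force is gone and the block sits level within 1 mm of the pin, so the hole is over it. I descend onto the bed.

>>> {"api": "move_arm", "payload": {"series": [{"grip": 1,"delta_pos": [0,0,0.001],"rotation": [0,0,0]},{"grip": 1,"delta_pos": [0,0,0.002],"rotation": [0,0,0]},{"grip": 1,"delta_pos": [0,0,0.003],"rotation": [0,0,0]},{"grip": 1,"delta_pos": [0,0,0.0045],"rotation": [0,0,0]},{"grip": 1,"delta_pos": [0,0,0.006],"rotation": [0,0,0]},{"grip": 1,"delta_pos": [0,0,0.0075],"rotation": [0,0,0]},{"grip": 1,"delta_pos": [0,0,0.009],"rotation": [0,0,0]},{"grip": 1,"delta_pos": [0,0,0.01],"rotation": [0,0,0]},{"grip": 1,"delta_pos": [0,0,0.01],"rotation": [0,0,0]},{"grip": 1,"delta_pos": [0,0,0.01],"rotation": [0,0,0]}]}}

```text
time_s: 17.77
eef_pos: [565.9, 3.3, 73.8]
ee_rot: [[-0.95, 0.313, 0.0], [0.313, 0.95, 0.0], [-0.0, 0.0, -1.0]]
ft_force: [0.5, 0.4, -1.5]
width: 15.1
gripper_force: 58.8
```

>>> {"api": "move_arm", "payload": {"series": [{"grip": 1,"delta_pos": [0,0,0.001],"rotation": [0,0,0]},{"grip": 1,"delta_pos": [0,0,0.002],"rotation": [0,0,0]},{"grip": 1,"delta_pos": [0,0,0.003],"rotation": [0,0,0]},{"grip": 1,"delta_pos": [0,0,0.004],"rotation": [0,0,0]},{"grip": 1,"delta_pos": [0,0,0.005],"rotation": [0,0,0]},{"grip": 1,"delta_pos": [0,0,0.006],"rotation": [0,0,0]},{"grip": 1,"delta_pos": [0,0,0.007],"rotation": [0,0,0]},{"grip": 1,"delta_pos": [0,0,0.007],"rotation": [0,0,0]},{"grip": 1,"delta_pos": [0,0,0.007],"rotation": [0,0,0]},{"grip": 1,"delta_pos": [0,0,0.007],"rotation": [0,0,0]}]}}

```text
time_s: 18.6
eef_pos: [566.0, 3.3, 68.7]
ee_rot: [[-0.95, 0.313, 0.001], [0.313, 0.95, 0.0], [-0.001, 0.001, -1.0]]
ft_force: [-2.9, -0.3, 7.9]
width: 14.9
gripper_force: 60.0
```

>>> {"api": "move_arm", "payload": {"series": [{"grip": 1,"delta_pos": [0,0,0.0008],"rotation": [0,0,0]},{"grip": 1,"delta_pos": [0,0,0.0015],"rotation": [0,0,0]},{"grip": 1,"delta_pos": [0,0,0.0015],"rotation": [0,0,0]},{"grip": 1,"delta_pos": [0,0,0.0015],"rotation": [0,0,0]},{"grip": 1,"delta_pos": [0,0,0.0015],"rotation": [0,0,0]}]}}

```text
time_s: 19.02
eef_pos: [566.0, 3.3, 67.5]
ee_rot: [[-0.95, 0.313, 0.001], [0.313, 0.95, 0.0], [-0.001, 0.001, -1.0]]
ft_force: [-3.5, 0.2, 9.2]
width: 14.9
gripper_force: 60.4
```

>>> {"api": "move_arm", "payload": {"series": [{"grip": 1,"delta_pos": [0,0,0.0005],"rotation": [0,0,0]},{"grip": 1,"delta_pos": [0,0,0.001],"rotation": [0,0,0]},{"grip": 1,"delta_pos": [0,0,0.001],"rotation": [0,0,0]},{"grip": 1,"delta_pos": [0,0,0.001],"rotation": [0,0,0]},{"grip": 1,"delta_pos": [0,0,0.001],"rotation": [0,0,0]}]}}

```text
time_s: 19.43
eef_pos: [566.1, 3.3, 67.4]
ee_rot: [[-0.95, 0.313, 0.001], [0.313, 0.95, 0.0], [-0.001, 0.001, -1.0]]
ft_force: [-6.9, -0.8, 20.3]
width: 15.2
gripper_force: 62.0
```

Run:
```python
from blk import *
blk()
im=env.get_image("scene");P=cloud(im);z=P[...,2]
r=np.hypot(P[...,0]-480.6,P[...,1]-246.6);Q=P[(r<90)&(z>38)&(z<52)];print("lid",*rect(Q),np.median(Q[:,2]))
im=env.get_image("side");P=cloud(im);z=P[...,2];L=P[...,:2]-[568,0.6];a=np.radians(-18.3);lx=abs(L@[np.cos(a),np.sin(a)]);ly=abs(L@[-np.sin(a),np.cos(a)])
m=(lx<54)&(ly<39)&((lx>47)|(ly>32))&(z>34)&(z<50);print("bed z side",np.median(z[m]),m.sum())
cv2.imwrite("pics/end.png",cv2.resize(im["frame"][130:330,230:470],None,fx=3.2,fy=3))
```

```text
TCP [566.1   3.3  67.4] yaw 71.73 F [-6.9 -0.8 20.3] 15.228809041997733
block top wrist [565.4   3.   90.2  60.5 -18.4] 14843 z 62.00791454637451
slope deg [ 0.09816417 -0.13586966]
scene (array([565.1,   5.4,  90.8,  62.7, -18.5]), 485) 63.35319371547894
side (array([568.1,   1.2,  90.7,  63.7, -17.8]), 349) 62.97360012297793
lid [480.8 247.1 128.9  98.5  13.4] 2575 44.80708092194163
bed z side 38.990803702310814 198
```

View pics/end.png

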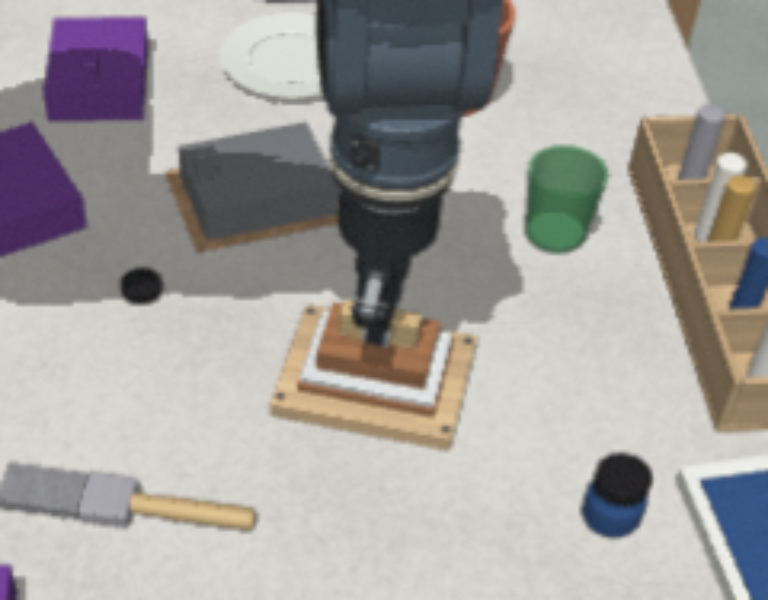

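The final view shows the block square on the bed at (378,345), still gripped, and the lid flat on the mat at (260,180). The bed is at 39 mm, which is fully down, the force has risen to 20 N against the stop, and nothing else has moved. I hand in.

```bash
python3 -c "
from plant import env
print(env.close_job())"
```

```text
the job is handed in; nothing more can be done
None
```

I handed the job in at about 20 s of the 58 s, with no verdict returned: the lid lies flat and released within about 2 mm of the mat's centre, and the block is over the pin, square and level, held with the bed measured fully down (39 mm).

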